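# Set and lock the washer batch counter

### The arm

A 6-joint arm with a two-finger parallel gripper is mounted at the origin on the work surface. World frame = base frame: x ahead of the robot, y to its left, z up, the work surface at z = 0. Lengths are in m, angles in rad, forces in N, time in s.
With the tool pointing down it reaches from about 0.35 to 0.775 m from the base axis. Payload 7.3 kg.
Tool frame: the origin (TCP) lies at the very end of the fingers, on their centre line; the grasp point (between the pads) lies 19 mm behind it (robot.tcp_to_grasp is the distance from the TCP to the grasp point, in m); z points along the fingers, y is the direction in which the jaws open and shut (so a half turn about z gives the same grasp; the last joint's range is limited). The gripper opens to 92 mm and grips with 3 to 60 N. Pads are 19 mm wide; open, the fingers measure 130 mm over their backs; the gripper's body (75 mm by 190 mm) begins 47 mm behind the grasp point.
Start: joints at [1.016, 0.342, 1.524, -0, 1.275, -0.146], TCP at [0.209, 0.482, 0.227] pointing down, gripper open.
Joint ranges: [-2.53, 2.53], [-0.77, 2.02], [0.04, 2.7], [-1, 4.14], [0.28, 2.66], [-3.11, 3.11]. Speed limits (rad/s): [2.57, 2.57, 3.14, 3.14, 3.14, 3.14].

### API

Orientations are given as [roll, pitch, yaw] about the fixed x, y, z axes, in that order (R = Rz(yaw) Ry(pitch) Rx(roll)).
In Python, from cell import robot gives the robot as it stands.
- The arm moves only by the tool arm_command, never from a script. Its argument "motion" is a list that holds one entry, the list of rows, each a list of 7 numbers: the turn, a rotation vector about the tool's x, y, z in units of 90 degrees (1.0 is 90 degrees), then the shift along the tool's x, y, z in units of 30 cm (1.0 is 30 cm), then the opening, from -1 (shut) to 1 (fully open). In form: [[[wx, wy, wz, tx, ty, tz, grip], ...]]. A call has 1 to 8 rows; each row is the pose to reach, as a shift and turn from the pose commanded when the call began, along the tool's axes at that moment; what a row does not reach only later rows make up. A row lasts 1/10 s, in which the tool goes at most 50 mm and 8.59 degrees, less where a joint would pass 70% of its speed; a pose out of reach is approached as far as the arm can. A call with a number of a shift or a turn outside -1 to 1 is refused whole. A call with a gripper value outside its range is refused whole. The fingers move at their own pace and stop on an object; "grip_force" is the grip in N (left out, the last holds). Time passes only in rows, so rows that repeat a pose let the fingers close. It gives the time, the measured TCP pose, the force and the opening at its end, in the units of the state.
- robot.observe(): the state, without advancing time (a new reading comes with each control period).
- robot.read_camera(name): name is "scene" or "top"; returns a dict with "image" (384x512x3 uint8, red, green, blue), "z_map" (384x512 float32, m along the optical axis (not along the pixel's ray), 0 where there is no reading), "fov_y" (degrees; the focal length in pixels is half the picture's height over the tangent of half this angle, whatever the lens; pixels are square), "cx", "cy" (the principal point, pixels), "k1" (the pictures are not rectified: a ray, as slopes to the right and down, at radius r is drawn at 1 + k1 r^2 times it, then the intrinsics apply), "cam_to_world" (4x4, takes a point from camera to world coordinates). Camera axes: x right, y down, z forward; pixel columns grow to the right and rows downward; lengths in m; the calibration is good to about 2 mm. A picture is of the moment at which its call begins.
- robot.hand_in(): hands the job in, once; it reports no verdict.
The state is a dict: "time": time; "qpos": joint angles; "qvel": joint speeds; "joint_efforts": joint torques, N m; "tool_pos": TCP position; "tool_rot": TCP orientation; "contact_force": force on the tool from outside, world axes, zero at the start; "torque": the same for the moment, N m; "opening": finger opening in m.
Only numpy, scipy, OpenCV 4.12 (cv2) and the standard library are available. Lean on these libraries where they do the work, as an engineer would, in place of code of your own. Each camera call takes 0.05 s, during which the arm holds its last target.

### The job

Set the batch counter on the bench for the next lot of washers: with a fingertip, flick its lobed wheel clockwise (seen from above), click by click, until the one long lobe rests at the fixed steel pointer, without running past it. Then, with the wheel set, push the small lock slide all the way in towards the wheel. Work by touch only: grip and lift nothing, leave the wrench, jar, headlamp and carabiner where they lie, and finish clear of everything.

Things in the scene. Friction and masses are not known exactly. Their poses are not given: they have to be found in the camera images.
- counter: Batch counter: grey flat steel case fixed to the bench, 36 mm high. Origin on the bench straight under the wheel's axis, z up; the case reaches from -85 to +85 mm in its x, -120 to +80 mm in its y. The steel pointer stands on its +x side, the lock slide on its -y side. Place and yaw (within 0.4 rad) vary.
- wheel (a joint): Angle (rad) of the wheel lying flat on the counter; grows clockwise seen from above. 0 = long lobe at the pointer. Starts 1 to 4 clicks short (about -1.05, -2.09, -3.14 or -4.19). Spring clicks every 60 degrees (1.047 rad): 2 to 3 N at a lobe's end turns it; past half way (30 degrees) it snaps on to the next click (within 0.05 rad) in about 0.6 s, without coasting.
- hub (a point): Centre of the upper face of the black plastic wheel, on its upright axis, 60 mm above the bench. Hub of 24 mm radius with six radial lobes, 9 mm wide, upright sides, round ends: five reach 50 mm from the axis, one 66 mm. Wheel fills heights 40 to 60 mm. At rest lobes lie at 0, 60, 120, 180, 240 and 300 degrees from the counter's x axis.
- long_tip (a point): Outer end of the long lobe, at its upper face, 66 mm from the axis; its x axis points outward along the lobe.
- pointer (a point): Tip of the fixed steel pointer, an upright square post 12 mm wide and 22 mm high with one edge towards the wheel, 70.5 mm from the axis on the counter's +x side; its top is 58 mm above the bench.
- lock (a joint): Travel (m) of the aluminium lock slide: 0 = out (start), 0.026 = fully in, against its stop. It slides along the counter's +y, towards the wheel, against about 1.5 N of friction and stays where it is left.
- lock_push (a point): Top edge of the outer face (to the counter's -y) of the lock slide's upright aluminium tab: the face to push. Tab 30 mm wide (x), 10 thick (y), top 61 mm above the bench, 25 above the case. Face 97 mm from the wheel's axis at the start, 71 fully in. A nose 12 mm wide, 10 high reaches 19 mm ahead of the tab, when in between two lobes.
- wrench: Bystander: chrome steel wrench, 170 mm long, lying flat along its x, on the +y side of the counter.
- jar: Bystander: glass jar of washers with a steel lid, 60 mm in diameter, 84 mm high, beyond the counter on its +x side. Origin under its centre.
- headlamp: Bystander: black plastic headlamp, about 55 x 72 x 37 mm, on the counter's -x side. Origin under its centre.
- carabiner: Bystander: aluminium carabiner, about 100 x 50 x 10 mm, lying flat on the counter's -x side towards -y.

How it is judged:
On the way, in this order (a step that is already met when the one before it is completed fails the run):
1. the long lobe rests at the pointer while the lock slide is still out (value of joint wheel between -0.15 and 0.15 rad and velocity of joint wheel between -0.3 and 0.3 rad/s and value of joint lock below 0.01 m), for 0.2 s.
2. the lock slide is fully in (value of joint lock above 0.022 m), for 0.2 s.
At the end, for the whole second after the job is handed in: The wheel rests at the click where the long lobe is at the pointer (within 0.15 rad), reached clockwise, and the lock slide is in to within 4 mm of its stop (value of joint wheel between -0.15 and 0.15 rad and value of joint lock above 0.022 m); the robot touches nothing.
It fails at once if the wheel runs past the pointer, beyond half a click (value of joint wheel above 0.55 rad).
It fails at once if the wheel is turned back anticlockwise beyond its farthest start (value of joint wheel below -4.9 rad).
It fails at once if the slide is pushed in with the wheel not set (value of joint lock above 0.015 m and value of joint wheel below -0.45 rad).
It fails at once if the wrench, jar, headlamp or carabiner is lifted or moved by more than 15 mm (distance of any of wrench, jar, headlamp, carabiner from where it was at the start of the episode above 0.015 m).
It also fails if it takes over 54 s, if anything falls off the work surface, if the arm or the gripper's body presses on something with over 40 N, if the wrist force passes 120 N, or if a joint passes its speed limit or range.

## Working session

There is one attempt and no reset: what is moved stays moved. The work goes in short steps, Python scripts to look and compute and a tool call to move; the robot and the scene stay as the last step left them, time stands still between calls to the robot, and variables do not carry over. Pictures are saved under pics/ and viewed, and the job is handed in when it is done.

Besides the shell and the picture viewer there is one more tool, called as name(argument=value, ...) on one line, values as JSON. arm_command: Moves the arm, as the interface text tells. Its arguments: {"type":"object","properties":{"motion":{"type":"array"},"grip_force":{"type":"number"}},"required":["motion"]}

```bash
ls; mkdir -p pics; python3 - <<'E'
from cell import robot
import cv2,pickle,numpy as np
s=robot.observe();print({k:np.round(v,3) for k,v in s.items()})
for n in ("scene","top"):
    c=robot.read_camera(n);pickle.dump(c,open(n+".pkl","wb"))
    cv2.imwrite(f"pics/{n}0.png",c["image"][:,:,::-1]);print(n,c["fov_y"],c["cx"],c["cy"],c["k1"],c["cam_to_world"])
E
```

```text
pics
{'time': np.float64(0.0), 'qpos': array([ 1.016,  0.343,  1.525, -0.   ,  1.275, -0.146]), 'qvel': array([ 0.   ,  0.001,  0.001,  0.001, -0.001,  0.001]), 'joint_efforts': array([-2.0000e-03, -4.3124e+01, -2.4422e+01,  7.2000e-02,  5.6000e-02,
       -0.0000e+00]), 'tool_pos': array([0.208, 0.481, 0.226]), 'tool_rot': array([-3.14 , -0.   ,  2.733]), 'contact_force': array([ 0.691, -0.017,  0.207]), 'torque': array([-0.014, -0.003, -0.017]), 'opening': np.float64(0.092)}
scene 55.003007499670034 257.2627221618957 189.42625479937706 -0.057747942798989635 [[ 0.54516685  0.64509047 -0.53539835  0.90827919]
 [ 0.83823455 -0.42897114  0.33666986 -0.17032365]
 [-0.01248792 -0.63233064 -0.77459797  0.57249631]
 [ 0.          0.          0.          1.        ]]
top 57.97003296131851 258.57409240735245 190.21670868599242 0.013804901323089864 [[-0.00430556 -0.9904573   0.13775269  0.46509494]
 [-0.99998379  0.00375107 -0.00428463  0.03584743]
 [ 0.00372703 -0.1377689  -0.99045739  0.75621542]
 [ 0.          0.          0.          1.        ]]
```

View pics/scene0.png

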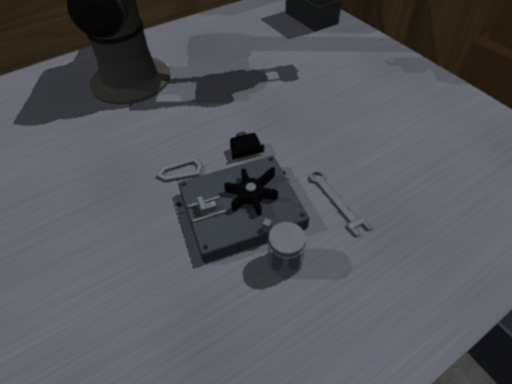

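View pics/top0.png

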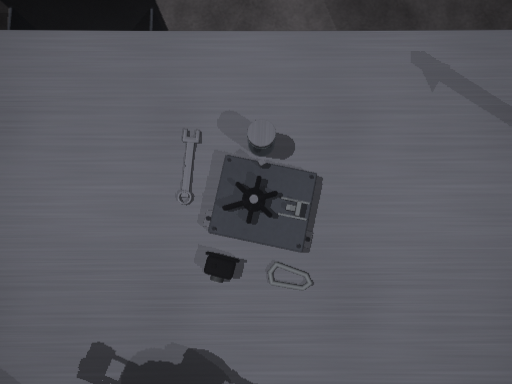

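The top view shows the case centred at about (262,202), with the wheel at (253,199). The long lobe seems to point to the lower left (225,207), the pointer is at (262,163) by the jar, and the lock tab is at (300,209). Next I'll measure these.

```bash
cat > h.py <<'E'
import numpy as np,cv2,pickle
def ray(c,uv):
    uv=np.atleast_2d(np.array(uv,float)); f=c["image"].shape[0]/2/np.tan(np.radians(c["fov_y"])/2)
    K=np.array([[f,0,c["cx"]],[0,f,c["cy"]],[0,0,1]])
    n=cv2.undistortPoints(uv[:,None],K,np.array([c["k1"],0,0,0,0.]))[:,0]
    T=c["cam_to_world"]; d=np.c_[n,np.ones(len(n))]@T[:3,:3].T
    return T[:3,3],d
def onplane(c,uv,z):
    o,d=ray(c,uv); return (o+d*((z-o[2])/d[:,2])[:,None])
def proj(c,P):
    P=np.atleast_2d(P);T=c["cam_to_world"];q=(P-T[:3,3])@T[:3,:3]
    f=c["image"].shape[0]/2/np.tan(np.radians(c["fov_y"])/2)
    n=q[:,:2]/q[:,2:];n=n*(1+c["k1"]*(n**2).sum(1,keepdims=True));return n*f+[c["cx"],c["cy"]]
E
python3 - <<'E'
from h import *
c=pickle.load(open("top.pkl","rb"));im=c["image"]
x0,y0,x1,y1=175,110,335,300
cv2.imwrite("pics/topz.png",cv2.resize(np.clip(im[y0:y1,x0:x1,::-1]*1.8,0,255).astype(np.uint8)[:150],None,fx=4,fy=4,interpolation=cv2.INTER_CUBIC))
g=im.max(2); m=((g<26)).astype(np.uint8)
n,l,st,ce=cv2.connectedComponentsWithStats(m[150:260,200:330])
for i in range(1,n):
    if st[i,4]>15: print(st[i],ce[i]+[200,150])
# pixel height of wheel from zmap
o=c["z_map"]
for uv in [(253,199),(262,163),(300,209),(285,190),(220,230)]:
    p,d=ray(c,uv); print(uv,g[uv[1],uv[0]], p+d[0]*o[uv[1],uv[0]])
E
```

```text
[ 25  26  52  47 637] [252.68602826 199.59811617]
[  7 102  31   8  91] [220.48351648 256.69230769]
(253, 199) 108 [0.54367596 0.04413801 0.06327052]
(262, 163) 105 [0.61821273 0.0255704  0.06012311]
(300, 209) 69 [ 0.52351759 -0.05053835  0.05892395]
(285, 190) 72 [ 0.5656052  -0.02278311  0.03532827]
(220, 230) 73 [0.4826818  0.11268392 0.03601595]
```

View pics/topz.png

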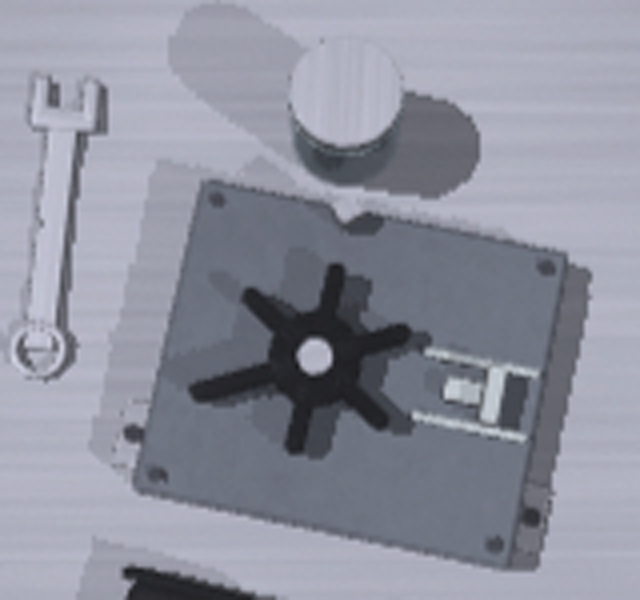

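```bash
python3 - <<'E'
from h import *
for n in ("top","scene"):
    c=pickle.load(open(n+".pkl","rb"));g=c["image"].max(2)
    hp=proj(c,[0.5437,0.0441,0.0632])[0].astype(int)
    H=onplane(c,hp,0.06)[0]
    yy,xx=np.mgrid[hp[1]-50:hp[1]+51,hp[0]-50:hp[0]+51]
    uv=np.c_[xx.ravel(),yy.ravel()]
    P=onplane(c,uv,0.06); v=g[uv[:,1],uv[:,0]]
    # cap: bright near hub
    m=(v>80)&(np.hypot(*(P-H)[:,:2].T)<0.02)
    mask=np.zeros(g.shape,np.uint8);mask[uv[m,1],uv[m,0]]=1
    k,l,st,ce=cv2.connectedComponentsWithStats(mask);i=1+np.argmax(st[1:,4]);print(n,hp,st[i])
    C=onplane(c,ce[i],0.063)[0];print("cap centre",C)
    d=P-C;r=np.hypot(d[:,0],d[:,1]);a=np.degrees(np.arctan2(d[:,1],d[:,0]))
    dark=v<28
    for lo,hi in ((.032,.047),(.054,.064)):
        s=dark&(r>lo)&(r<hi);h,_=np.histogram(a[s],bins=np.arange(-180,181,10));print(h)
        if lo<.05: 
            ph=np.angle(np.exp(6j*np.radians(a[s])).sum())/6;print("lobe phase deg",np.degrees(ph),"mod 60")
        else: print("long angle",np.degrees(np.angle(np.exp(1j*np.radians(a[s])).sum())))
    p,dr=ray(c,uv);Z=c["z_map"][uv[:,1],uv[:,0]];Q=p+dr*Z[:,None]
c=pickle.load(open("top.pkl","rb"))
im=c["image"]
sub=im[180:235,270:325].max(2)
cv2.imwrite("pics/lock.png",cv2.resize(np.clip(sub*2.,0,255).astype(np.uint8),None,fx=10,fy=10,interpolation=cv2.INTER_NEAREST))
vv,uu=np.mgrid[180:235,270:325];uv=np.c_[uu.ravel(),vv.ravel()];p,dr=ray(c,uv);Q=p+dr*c["z_map"][180:235,270:325].ravel()[:,None]
t=Q[:,2].reshape(55,55);print(np.round(t[15:45:3,10:45:2]*1000).astype(int))
b=(Q[:,2]>.052)&(Q[:,2]<.07); print(b.sum(),Q[b].mean(0),Q[b].min(0),Q[b].max(0))
E
```

```text
top [253 198] [250 195   8   8  54]
cap centre [0.54449096 0.04335704 0.063     ]
[ 0  0  0  3 26  2  0  0  0  7 25  3  0  0  0  2 23  5  0  0  0  1 23  7
  0  0  0  0 23 14  0  0  0  0 24  7]
lobe phase deg -13.913182659792197 mod 60
[ 0  0  0  0  0  0  0  0  0  0  0  0  0  0  0  0  0  0  0  0  0  0  0  0
  0  0  0  0 18  3  0  0  0  0  0  0]
long angle 107.05939115352174
scene [250 186] [246 183  10   7  56]
cap centre [0.54309017 0.04513642 0.063     ]
[ 0  0  0  0 22 25 23 17  3  4 27 25 24 13 13 25 28  9  7 18 27 25 24  3
  0  1 15 22 22  1  0  0  0  0 20  6]
lobe phase deg -15.449425765444389 mod 60
[ 0  0  0  0  0  0  0  0  0  0  0 16  1  0  0  7 11  0  0  0  0  0  0  0
  0  0  0  1 16  0  0  0  0  0  0  0]
long angle -13.310720046960057
[[35 37 34 36 36 35 34 35 35 35 36 36 33 37 36 34 35 -1]
 [37 40 37 41 34 38 35 38 35 36 36 36 35 35 35 35 30 -2]
 [36 35 34 35 37 36 35 39 41 57 37 39 33 36 37 34 -2  0]
 [35 35 36 34 45 34 36 35 54 61 61 35 36 34 38 33 -1 -1]
 [33 36 35 49 48 47 46 46 57 62 62 34 33 35 35 34 -2 -3]
 [35 36 35 35 42 48 49 47 59 59 58 35 35 34 35 -1 -2  1]
 [39 34 36 35 37 33 37 48 58 61 35 35 33 33 34  0 -2 -2]
 [34 36 35 41 39 39 40 40 45 51 35 36 36 34 34 -1 -2 -1]
 [36 34 35 35 35 37 36 36 36 35 38 41 39 39 33  0 -1  0]
 [36 35 35 36 34 34 34 35 37 36 36 35 36 35 -1 -3 -1 -1]]
118 [ 0.53238465 -0.02777438  0.05948709] [ 0.50954273 -0.05270262  0.05357625] [0.5603799  0.01014724 0.06277763]
```

```bash
python3 - <<'E'
from h import *
c=pickle.load(open("top.pkl","rb"));im=c["image"]
# pointer bright corner and case corners
cv2.imwrite("pics/ptr.png",cv2.resize(np.clip(im[145:185,240:290,::-1]*1.7,0,255).astype(np.uint8),None,fx=12,fy=12,interpolation=cv2.INTER_NEAREST))
c=pickle.load(open("scene.pkl","rb"));im=c["image"]
cv2.imwrite("pics/sz.png",cv2.resize(np.clip(im[125:275,150:320,::-1]*1.8,0,255).astype(np.uint8),None,fx=4,fy=4,interpolation=cv2.INTER_CUBIC))
E
```

```text
(no output)
```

View pics/lock.png

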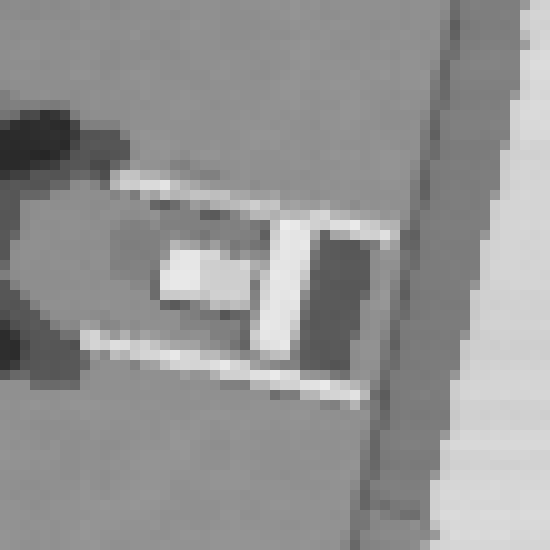

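View pics/sz.png

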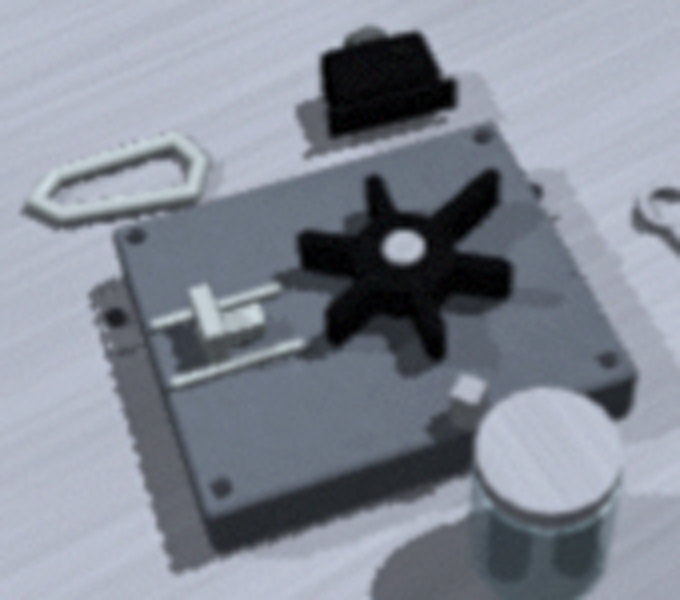

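```bash
cat > plan.py <<'E'
from h import *
from scipy.spatial.transform import Rotation as Ro
C=np.array([.544,.044]); YAW=np.radians(-13.)
def down(yaw): return Ro.from_euler("xyz",[np.pi,0,yaw])
def finger(phi,gap,rad=64.,half=19.):
    """TCP xy and yaw, finger behind (ccw of) lobe at world angle phi"""
    c,s=np.cos(phi),np.sin(phi); return C+np.array([[c,-s],[s,c]])@np.array([rad,4.5+half+gap])/1000, phi
def row(p0,R0,p,R,g=-1):
    return [*np.round((R0.inv()*R).as_rotvec()/(np.pi/2),3),*np.round(R0.inv().apply(np.array(p)-p0)/.3,4),g]
def st():
    from cell import robot
    s=robot.observe(); print(s["time"],np.round(s["tool_pos"],4),np.round(s["tool_rot"],3),"F",np.round(s["contact_force"],2),s["opening"]); return s
E
python3 - <<'E'
from plan import *
c=pickle.load(open("top.pkl","rb"))
vv,uu=np.mgrid[130:280,190:340];uv=np.c_[uu.ravel(),vv.ravel()];p,dr=ray(c,uv);z=(p+dr*c["z_map"][130:280,190:340].ravel()[:,None])[:,2]
m=np.zeros((384,512),np.uint8);m[130:280,190:340]=((z>.028)&(z<.07)).reshape(150,150)
m=cv2.morphologyEx(m,cv2.MORPH_OPEN,np.ones((15,15)))
cs=max(cv2.findContours(m,0,1)[0],key=cv2.contourArea)[:,0]
P=onplane(c,cs,.036)[:,:2];r=cv2.minAreaRect((P*1000).astype(np.float32));print(r)
s=st()
p0=s["tool_pos"];R0=Ro.from_euler("xyz",s["tool_rot"])
xy,y=finger(np.radians(107),12)
print(xy,row(p0,R0,[*xy,.12],down(y)))
E
```

```text
((539.537353515625, 24.178237915039062), (198.57713317871094, 168.7603302001953), 77.9405746459961)
0.1 [0.2085 0.4814 0.2261] [-3.14  -0.     2.733] F [0.37 0.49 0.33] 0.09179767700902915
[0.49133939 0.09482431] [np.float64(-0.001), np.float64(0.0), np.float64(0.551), np.float64(-1.3775), np.float64(-0.8073), np.float64(0.3546), -1]
```

arm_command(motion=[[[0,0,0.1,-0.14,-0.08,0,-1],[0,0,0.15,-0.28,-0.16,0,-1],[0,0,0.2,-0.42,-0.25,0,-1],[0,0,0.25,-0.56,-0.33,0,-1],[0,0,0.3,-0.7,-0.41,0,-1],[0,0,0.35,-0.84,-0.5,0,-1],[0,0,0.4,-1,-0.59,0,-1],[0,0,0.4,-1,-0.59,0,-1]]], grip_force=10)

```text
time: 0.9
tool_pos: [0.4163, 0.1961, 0.2265]
tool_rot: [3.142, 0.002, 2.097]
contact_force: [-0.4, 0.2, 0.1]
opening: 0.0327
```

```bash
sed -i 's/C=np.*/C=np.array([.544,.0438]); YAW=np.radians(-12.3)/' plan.py; python3 - <<'E'
from plan import *
s=st();p0=s["tool_pos"];R0=Ro.from_euler("xyz",s["tool_rot"])
xy,y=finger(np.radians(107.5),12)
print(xy,row(p0,R0,[*xy,.10],down(y)))
E
```

```text
0.9 [0.4163 0.1961 0.2265] [3.142e+00 2.000e-03 2.097e+00] F [-0.36  0.16  0.1 ] 0.03265477156247258
[0.49089788 0.09416283] [np.float64(0.0), np.float64(0.001), np.float64(0.14), np.float64(-0.4181), np.float64(0.0445), np.float64(0.4223), -1]
```

arm_command(motion=[[[0,0,0.07,-0.1,0.01,0.1,-1],[0,0,0.14,-0.2,0.02,0.2,-1],[0,0,0.14,-0.3,0.03,0.3,-1],[0,0,0.14,-0.418,0.045,0.35,-1],[0,0,0.14,-0.418,0.045,0.35,-1],[0,0,0.14,-0.418,0.045,0.35,-1],[0,0,0.14,-0.418,0.045,0.35,-1]]])

```text
time: 1.6
tool_pos: [0.4886, 0.1, 0.1221]
tool_rot: [3.141, -0.0, 1.886]
contact_force: [-0.6, -0.0, -0.2]
opening: 0.0005
```

```bash
python3 - <<'E'
from plan import *
from cell import robot
s=st()
for n in ("scene","top"):
    c=robot.read_camera(n);pickle.dump(c,open(n+"1.pkl","wb"))
    cv2.imwrite(f"pics/{n}1.png",cv2.resize(np.clip((c["image"][110:290,130:350] if n=="top" else c["image"][80:280,130:350])[:,:,::-1]*1.8,0,255).astype(np.uint8),None,fx=3,fy=2.9))
s=st();p0=s["tool_pos"];R0=Ro.from_euler("xyz",s["tool_rot"])
xy,y=finger(np.radians(107.5),10)
print(xy,row(p0,R0,[*xy,.046],down(y)))
E
```

```text
1.6 [0.4886 0.1    0.1221] [ 3.141 -0.     1.886] F [-0.59 -0.04 -0.17] 0.0004774412427618517
1.7 [0.4887 0.1001 0.1224] [3.141 0.    1.886] F [0.19 0.77 0.62] 0.0006921674992299582
[0.49280531 0.09476424] [np.float64(0.001), np.float64(0.0), np.float64(0.006), np.float64(-0.0212), np.float64(0.0072), np.float64(0.2548), -1]
```

View pics/scene1.png

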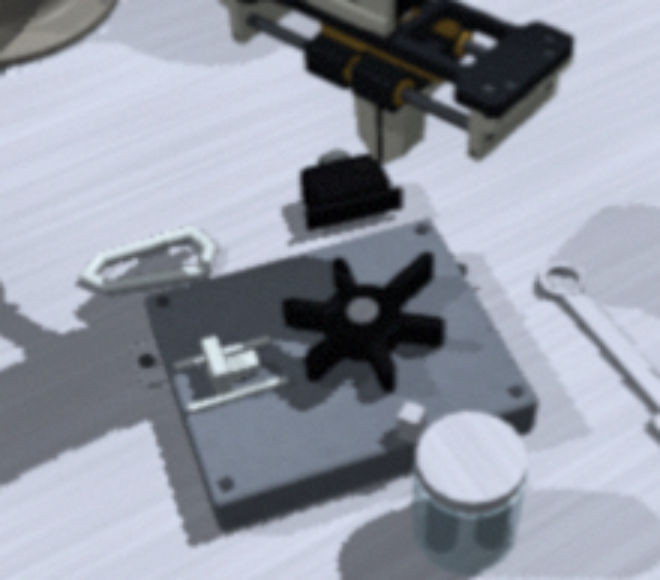

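View pics/top1.png

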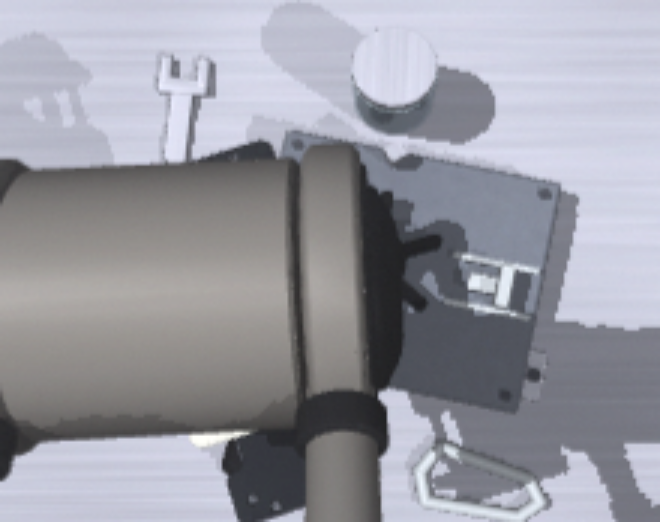

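Fingers are shut and above the −x/+y side, with the tip at about (385,155) in the scene crop. I'll descend behind the long lobe.

arm_command(motion=[[[0,0,0,-0.021,0.007,0.08,-1],[0,0,0,-0.021,0.007,0.16,-1],[0,0,0,-0.021,0.007,0.22,-1],[0,0,0,-0.021,0.007,0.255,-1],[0,0,0,-0.021,0.007,0.255,-1],[0,0,0,-0.021,0.007,0.255,-1]]])

```text
time: 2.3
tool_pos: [0.4934, 0.0941, 0.046]
tool_rot: [3.14, 0.0, 1.885]
contact_force: [0.9, 0.1, -0.8]
opening: 0.0006
```

```bash
python3 - <<'E'
from plan import *
from cell import robot
c=robot.read_camera("scene")
cv2.imwrite(f"pics/scene2.png",cv2.resize(np.clip(c["image"][80:280,130:350][:,:,::-1]*1.8,0,255).astype(np.uint8),None,fx=3,fy=2.9))
s=st();p0=s["tool_pos"];R0=Ro.from_euler("xyz",s["tool_rot"])
for d in [0,6,12,18,24,30,34,37,38]:
    xy,y=finger(np.radians(107.5-d),0)
    print(d,xy,*row(p0,R0,[*xy,.046],down(y)))
E
```

```text
2.35 [0.4936 0.094  0.0462] [3.14  0.    1.885] F [-0.12  0.04  0.31] 0.0008437781135611957
0 [0.50234248 0.0977713 ] 0.001 0.0 0.006 0.003 0.0316 0.0008 -1
6 [0.50821222 0.10183003] 0.001 0.0 0.072 0.0098 0.0544 0.0008 -1
12 [0.51447406 0.10525298] 0.001 0.0 0.139 0.0142 0.0778 0.0008 -1
18 [0.52105939 0.10800264] 0.001 0.0 0.206 0.0162 0.1015 0.0009 -1
24 [0.52789607 0.11004887] 0.001 0.0 0.272 0.0156 0.1253 0.0009 -1
30 [0.53490918 0.11136928] 0.001 -0.0 0.339 0.0126 0.1489 0.001 -1
34 [0.53964472 0.11183882] 0.001 -0.0 0.383 0.0092 0.1644 0.001 -1
37 [0.54321156 0.11197352] 0.001 -0.0 0.417 0.0059 0.1758 0.001 -1
38 [0.54440148 0.11197689] 0.001 -0.0 0.428 0.0047 0.1796 0.001 -1
```

View pics/scene2.png

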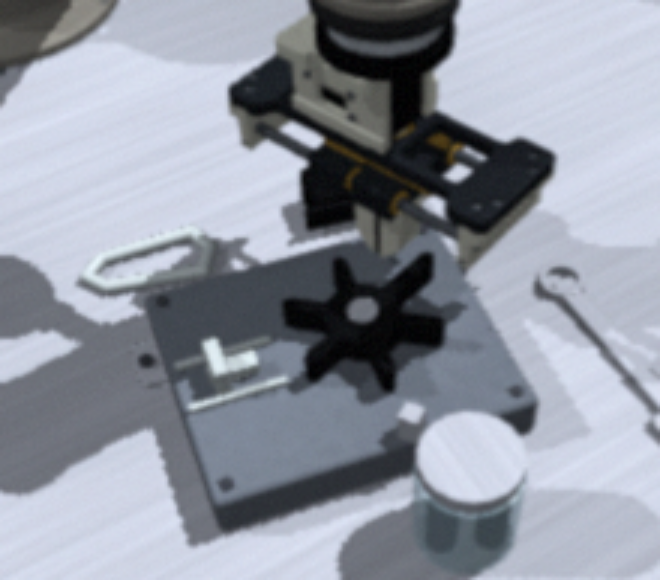

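The fingertip sits just behind the long lobe: tip at about (385,245), lobe end at (430,262) in the crop. I'll push partway first.

arm_command(motion=[[[0,0,0,0.003,0.02,0,-1],[0,0,0,0.003,0.032,0,-1],[0,0,0.07,0.01,0.054,0,-1],[0,0,0.14,0.014,0.078,0,-1],[0,0,0.14,0.014,0.078,0,-1],[0,0,0.14,0.014,0.078,0,-1]]])

```text
time: 2.95
tool_pos: [0.5136, 0.1049, 0.0453]
tool_rot: [-3.141, -0.0, 1.668]
contact_force: [-2.5, -0.4, 2.8]
opening: 0.0007
```

```bash
python3 - <<'E'
from plan import *
from cell import robot
c=robot.read_camera("scene")
cv2.imwrite(f"pics/scene3.png",cv2.resize(np.clip(c["image"][110:280,160:350][:,:,::-1]*1.8,0,255).astype(np.uint8),None,fx=4,fy=3.5))
s=st();p0=s["tool_pos"];R0=Ro.from_euler("xyz",s["tool_rot"])
for d in [12,18,24,30,34,37,38]:
    xy,y=finger(np.radians(107.5-d),0)
    print(d,xy,*row(p0,R0,[*xy,.046],down(y)))
E
```

```text
3.0 [0.5136 0.1049 0.0453] [-3.141 -0.     1.667] F [-3.9  -0.98  2.18] 0.0001774798695750859
12 [0.51447406 0.10525298] -0.0 -0.0 0.0 0.0009 0.003 -0.0022 -1
18 [0.52105939 0.10800264] -0.0 -0.0 0.067 0.0079 0.0258 -0.0022 -1
24 [0.52789607 0.11004887] -0.0 -0.0 0.134 0.0125 0.0491 -0.0022 -1
30 [0.53490918 0.11136928] -0.0 -0.0 0.2 0.0146 0.0728 -0.0023 -1
34 [0.53964472 0.11183882] -0.0 -0.0 0.245 0.0147 0.0887 -0.0023 -1
37 [0.54321156 0.11197352] -0.0 -0.0 0.278 0.014 0.1006 -0.0023 -1
38 [0.54440148 0.11197689] -0.0 -0.0 0.289 0.0136 0.1045 -0.0023 -1
```

View pics/scene3.png

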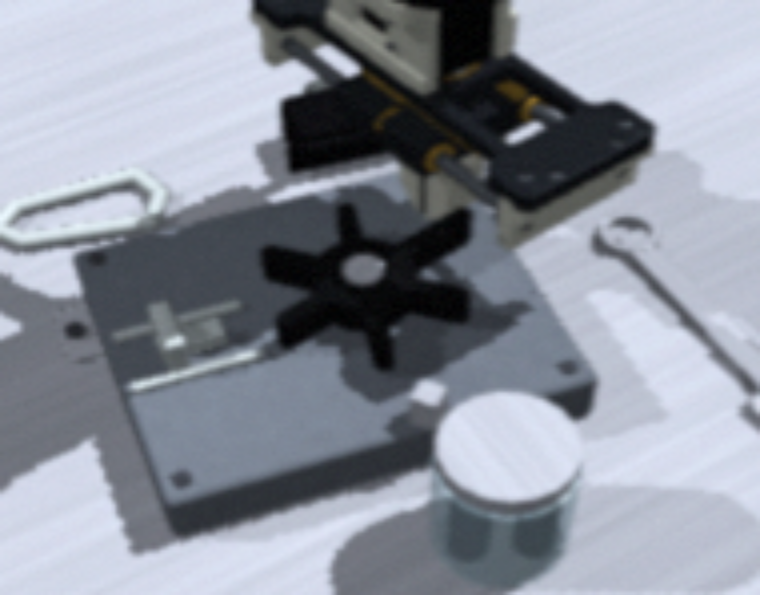

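Contact is at about 4 N and the wheel is turning. I'll finish this click.

arm_command(motion=[[[0,0,0.067,0.008,0.026,0,-1],[0,0,0.134,0.0125,0.049,0,-1],[0,0,0.2,0.0146,0.073,0,-1],[0,0,0.245,0.0147,0.089,0,-1],[0,0,0.278,0.014,0.101,0,-1],[0,0,0.278,0.014,0.101,0,-1],[0,0,0.278,0.014,0.101,0,-1],[0,0,0.278,0.014,0.101,0,-1]]])

```text
time: 3.8
tool_pos: [0.5421, 0.1122, 0.0451]
tool_rot: [-3.139, 0.001, 1.23]
contact_force: [-0.9, -0.3, 0.2]
opening: 0.0004
```

```bash
python3 - <<'E'
from plan import *
from cell import robot
c=robot.read_camera("scene")
cv2.imwrite(f"pics/scene4.png",cv2.resize(np.clip(c["image"][110:280,160:350][:,:,::-1]*1.8,0,255).astype(np.uint8),None,fx=4,fy=3.5))
s=st()
E
```

```text
3.85 [0.5434 0.1121 0.0453] [-3.142 -0.     1.23 ] F [0.55 0.13 0.48] 0.0005734773754204174
```

View pics/scene4.png

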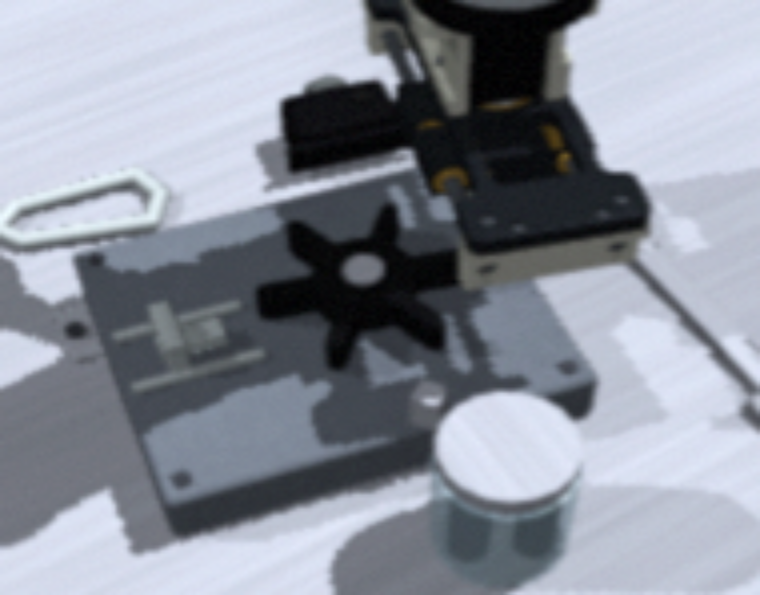

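The wheel is about half a click on and no longer pressing on the finger, so it seems to be mid-snap. I'll wait and look again.

arm_command(motion=[[[0,0,0,0,0,0,-1],[0,0,0,0,0,0,-1],[0,0,0,0,0,0,-1],[0,0,0,0,0,0,-1],[0,0,0,0,0,0,-1]]])

```text
time: 4.35
tool_pos: [0.5438, 0.1119, 0.0452]
tool_rot: [3.141, -0.0, 1.228]
contact_force: [-0.1, -0.1, 0.5]
opening: 0.0005
```

```bash
python3 - <<'E'
from plan import *
from cell import robot
c=robot.read_camera("scene")
cv2.imwrite(f"pics/scene5.png",cv2.resize(np.clip(c["image"][110:280,160:350][:,:,::-1]*1.8,0,255).astype(np.uint8),None,fx=4,fy=3.5))
s=st();p0=s["tool_pos"];R0=Ro.from_euler("xyz",s["tool_rot"])
for d,g in [(0,12),(0,2),(0,0),(6,0),(12,0),(18,0),(24,0),(30,0),(34,0),(37,0),(38,0)]:
    xy,y=finger(np.radians(47.6-d),g)
    print(d,g,xy,*row(p0,R0,[*xy,.046],down(y)))
E
```

```text
4.4 [0.5438 0.1119 0.0452] [ 3.142 -0.     1.228] F [-0.88 -0.51  0.21] 0.0005480435689396753
0 12 [0.56094019 0.11499888] 0.0 -0.0 0.253 0.029 0.0504 -0.0027 -1
0 2 [0.56832474 0.10825585] 0.0 -0.0 0.253 0.0161 0.0812 -0.0027 -1
0 0 [0.56980165 0.10690725] 0.0 -0.0 0.253 0.0135 0.0873 -0.0027 -1
6 0 [0.57625681 0.10386453] 0.0 -0.0 0.32 0.0112 0.111 -0.0027 -1
12 0 [0.58235856 0.10016374] 0.0 -0.0 0.386 0.0064 0.1343 -0.0027 -1
18 0 [0.58804004 0.09584541] 0.0 -0.0 0.453 -0.0008 0.1569 -0.0027 -1
24 0 [0.59323901 0.09095686] 0.0 -0.0 0.52 -0.0103 0.1787 -0.0027 -1
30 0 [0.59789851 0.08555165] 0.0 -0.0 0.586 -0.022 0.1994 -0.0027 -1
34 0 [0.60067966 0.08169018] 0.0 -0.0 0.631 -0.031 0.2125 -0.0027 -1
37 0 [0.60258501 0.07867187] 0.0 -0.0 0.664 -0.0384 0.2219 -0.0027 -1
38 0 [0.60318468 0.07764411] 0.0 -0.0 0.675 -0.0409 0.2249 -0.0027 -1
```

View pics/scene5.png

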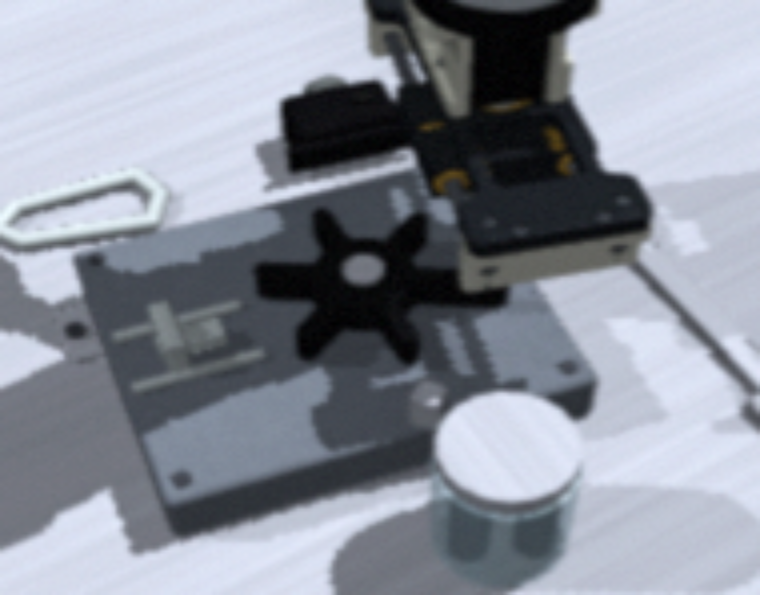

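The wheel is still turning clockwise; the long lobe's end now shows at (500,297). I'll wait a bit more.

arm_command(motion=[[[0,0,0,0,0,0,-1],[0,0,0,0,0,0,-1],[0,0,0,0,0,0,-1],[0,0,0,0,0,0,-1],[0,0,0,0,0,0,-1]]])

```text
time: 4.9
tool_pos: [0.5437, 0.1119, 0.0452]
tool_rot: [3.142, -0.0, 1.228]
contact_force: [-0.3, 0.7, -0.4]
opening: 0.0003
```

```bash
python3 - <<'E'
from plan import *
from cell import robot
c=robot.read_camera("scene")
cv2.imwrite(f"pics/scene6.png",cv2.resize(np.clip(c["image"][110:280,160:350][:,:,::-1]*1.8,0,255).astype(np.uint8),None,fx=4,fy=3.5))
s=st()
E
```

```text
4.95 [0.5437 0.1119 0.0452] [ 3.142 -0.     1.228] F [-0.49 -0.13  0.15] 0.0005484478203242972
```

View pics/scene6.png

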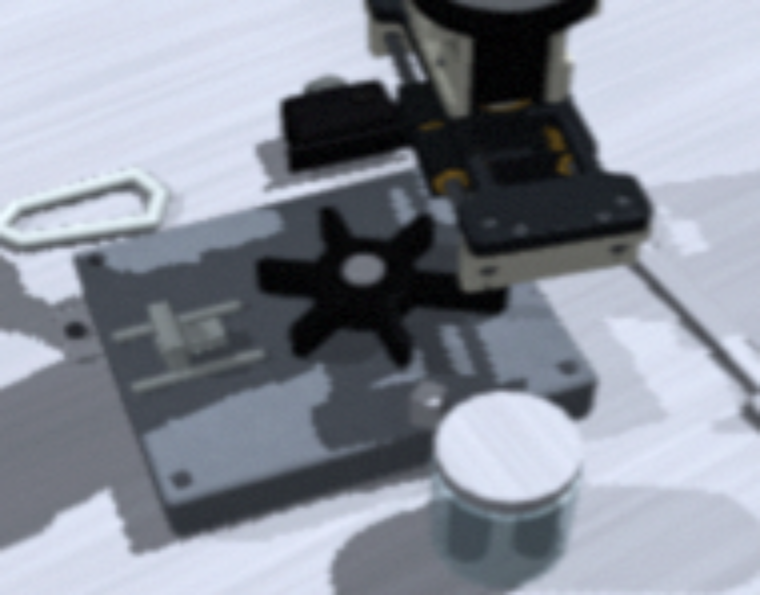

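The wheel is settling one click on: long lobe end at (500,303), lock still out. Second flick: I'll move up behind the lobe and push.

arm_command(motion=[[[0,0,0.08,0.015,0.017,0,-1],[0,0,0.165,0.029,0.034,0,-1],[0,0,0.253,0.029,0.05,0,-1],[0,0,0.253,0.016,0.081,0,-1],[0,0,0.253,0.0135,0.087,0,-1],[0,0,0.32,0.011,0.111,0,-1],[0,0,0.386,0.0064,0.134,0,-1],[0,0,0.386,0.0064,0.134,0,-1]]])

```text
time: 5.75
tool_pos: [0.5819, 0.1002, 0.045]
tool_rot: [-3.14, 0.001, 0.623]
contact_force: [-1.2, 2.7, 1.0]
opening: 0.0002
```

```bash
python3 - <<'E'
from plan import *
from cell import robot
c=robot.read_camera("scene")
cv2.imwrite(f"pics/scene7.png",cv2.resize(np.clip(c["image"][110:280,160:350][:,:,::-1]*1.8,0,255).astype(np.uint8),None,fx=4,fy=3.5))
s=st();p0=s["tool_pos"];R0=Ro.from_euler("xyz",s["tool_rot"])
for d,g in [(12,0),(18,0),(24,0),(30,0),(34,0),(37,0),(38,0),(34,10)]:
    xy,y=finger(np.radians(47.6-d),g)
    print(d,g,xy,*row(p0,R0,[*xy,.046],down(y)))
E
```

```text
5.8 [0.5818 0.1002 0.045 ] [-3.141e+00  1.000e-03  6.260e-01] F [-2.31  2.51  1.49] 0.0006299375798759452
12 0 [0.58235856 0.10016374] -0.001 0.0 0.003 0.0014 0.0013 -0.0032 -1
18 0 [0.58804004 0.09584541] -0.001 0.0 0.069 0.0084 0.0241 -0.0032 -1
24 0 [0.59323901 0.09095686] -0.001 0.0 0.136 0.0129 0.0475 -0.0032 -1
30 0 [0.59789851 0.08555165] -0.001 0.0 0.203 0.0149 0.0712 -0.0033 -1
34 0 [0.60067966 0.08169018] -0.0 0.0 0.247 0.0149 0.087 -0.0033 -1
37 0 [0.60258501 0.07867187] -0.0 0.0 0.28 0.0141 0.0989 -0.0033 -1
38 0 [0.60318468 0.07764411] -0.0 0.0 0.292 0.0137 0.1028 -0.0033 -1
34 10 [0.59832824 0.09140979] -0.0 0.0 0.247 0.0275 0.0562 -0.0033 -1
```

View pics/scene7.png

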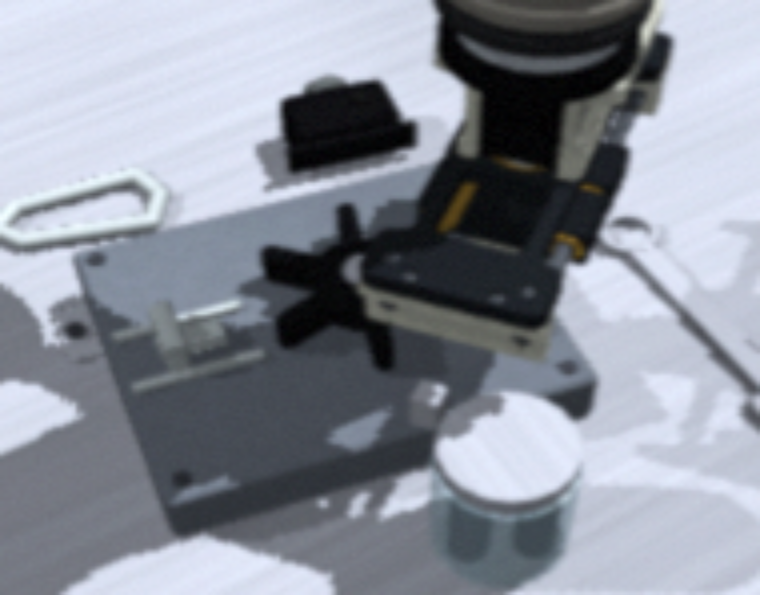

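Contact again at about 3.5 N, with the lobe turned about 12 degrees. I'll finish the click, then back off behind it.

arm_command(motion=[[[0,0,0.07,0.008,0.024,0,-1],[0,0,0.136,0.013,0.0475,0,-1],[0,0,0.2,0.015,0.071,0,-1],[0,0,0.247,0.015,0.087,0,-1],[0,0,0.28,0.014,0.099,0,-1],[0,0,0.28,0.014,0.099,0,-1],[0,0,0.28,0.014,0.099,0,-1],[0,0,0.28,0.014,0.099,0,-1]]])

```text
time: 6.6
tool_pos: [0.6026, 0.0791, 0.0452]
tool_rot: [-3.141, -0.0, 0.187]
contact_force: [-0.1, -0.9, 0.8]
opening: 0.0002
```

arm_command(motion=[[[0,0,0,0,0,0,-1],[0,0,0,0,0,0,-1],[0,0,0,0,0,0,-1],[0,0,0,0,0,-0.1,-1],[0,0,0,0,0,-0.2,-1],[0,0,0,0,0,-0.3,-1],[0,0,0,0,0,-0.3,-1]]])

```text
time: 7.3
tool_pos: [0.6056, 0.0783, 0.1399]
tool_rot: [3.14, -0.009, 0.182]
contact_force: [0.8, -0.3, 0.5]
opening: 0.0004
```

```bash
python3 - <<'E'
from plan import *
from cell import robot
c=robot.read_camera("scene")
cv2.imwrite(f"pics/scene8.png",cv2.resize(np.clip(c["image"][110:280,160:350][:,:,::-1]*1.8,0,255).astype(np.uint8),None,fx=4,fy=3.5))
s=st()
E
```

```text
7.35 [0.6043 0.0783 0.1375] [ 3.141 -0.005  0.182] F [ 0.48  0.49 -0.85] 0.000406964736405434
```

View pics/scene8.png

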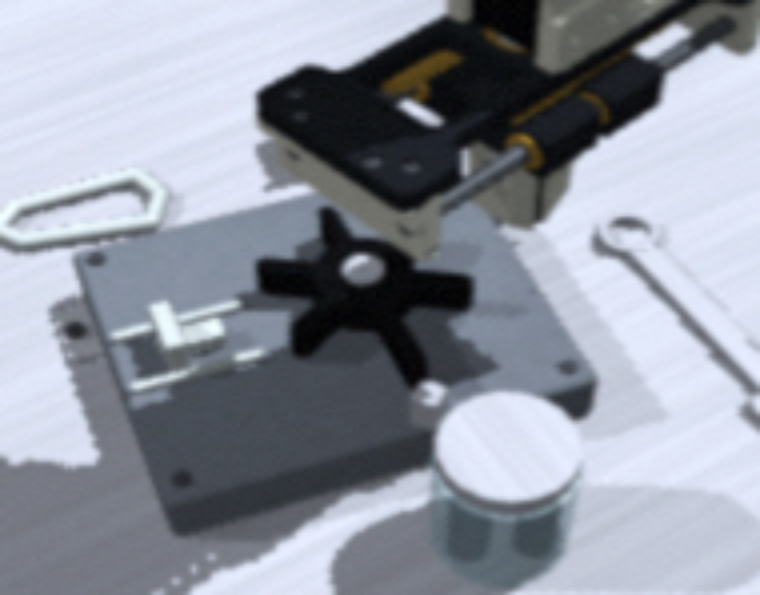

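The long lobe's end (415,380) points at the steel pointer (430,393). Next is the lock slide.

```bash
cat >> plan.py <<'E'
def loc(x,y,z):
    c,s=np.cos(YAW),np.sin(YAW); return [*(C+np.array([[c,-s],[s,c]])@np.array([x,y])/1000),z/1000]
E
python3 - <<'E'
from plan import *
s=st();p0=s["tool_pos"];R0=Ro.from_euler("xyz",s["tool_rot"])
print(row(p0,R0,loc(0,-130,130),down(YAW)),loc(0,-130,130))
E
```

```text
7.35 [0.6043 0.0783 0.1375] [ 3.141 -0.005  0.182] F [ 0.48  0.49 -0.85] 0.000406964736405434
[np.float64(-0.0), np.float64(-0.003), np.float64(0.253), np.float64(-0.3859), np.float64(0.4763), np.float64(0.0236), -1] [np.float64(0.5163060497842531), np.float64(-0.08321592467658426), 0.13]
```

arm_command(motion=[[[0,0,0.06,-0.09,0.11,0,-1],[0,0,0.12,-0.18,0.22,0,-1],[0,0,0.19,-0.27,0.33,0,-1],[0,0,0.253,-0.36,0.44,0,-1],[0,0,0.253,-0.386,0.476,0,-1],[0,0,0.253,-0.386,0.476,0,-1],[0,0,0.253,-0.386,0.476,0,-1]]])

```text
time: 8.05
tool_pos: [0.5151, -0.0824, 0.1347]
tool_rot: [-3.141, 0.001, -0.215]
contact_force: [-0.3, 0.2, -0.2]
opening: 0.0007
```

```bash
python3 - <<'E'
from plan import *
from cell import robot
c=robot.read_camera("scene")
cv2.imwrite(f"pics/scene9.png",cv2.resize(np.clip(c["image"][110:280,130:320][:,:,::-1]*1.8,0,255).astype(np.uint8),None,fx=4,fy=3.5))
s=st();p0=s["tool_pos"];R0=Ro.from_euler("xyz",s["tool_rot"])
print(row(p0,R0,loc(0,-130,47),down(YAW)))
E
```

```text
8.1 [ 0.5153 -0.0819  0.1348] [-3.141  0.    -0.214] F [-0.55  0.26  0.52] 0.0005773298712734406
[np.float64(-0.0), np.float64(0.0), np.float64(0.0), np.float64(0.0042), np.float64(0.0036), np.float64(0.2927), -1]
```

View pics/scene9.png

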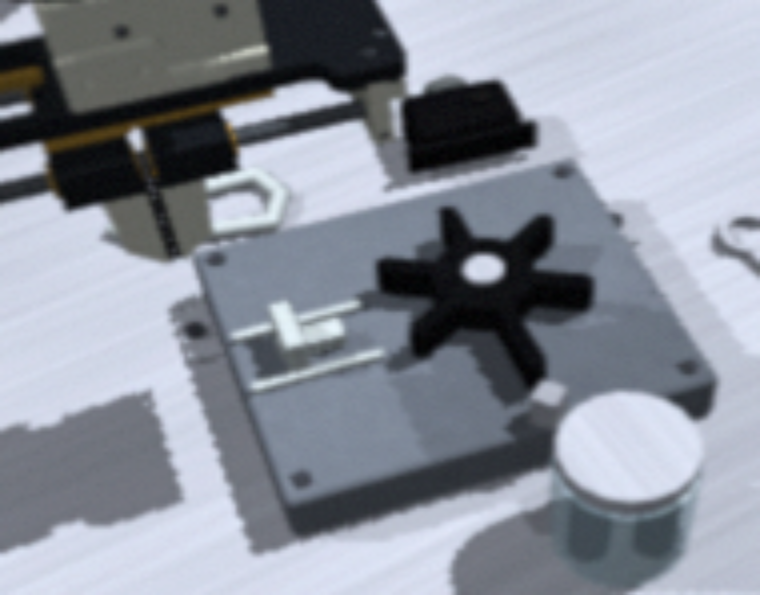

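Wheel set and lock out, in clear view. I'll descend in front of the tab.

arm_command(motion=[[[0,0,0,0.004,0.0036,0.1,-1],[0,0,0,0.004,0.0036,0.2,-1],[0,0,0,0.004,0.0036,0.26,-1],[0,0,0,0.004,0.0036,0.29,-1],[0,0,0,0.004,0.0036,0.29,-1],[0,0,0,0.004,0.0036,0.29,-1]]])

```text
time: 8.7
tool_pos: [0.5166, -0.0837, 0.0488]
tool_rot: [-3.142, -0.001, -0.214]
contact_force: [-0.1, 0.2, -0.5]
opening: 0.0004
```

```bash
python3 - <<'E'
from plan import *
s=st();p0=s["tool_pos"];R0=Ro.from_euler("xyz",s["tool_rot"])
print(row(p0,R0,loc(0,-116,47),down(YAW)));print(row(p0,R0,loc(0,-90,47),down(YAW)))
E
```

```text
8.7 [ 0.5166 -0.0837  0.0488] [-3.142e+00 -1.000e-03 -2.140e-01] F [-0.11  0.23 -0.46] 0.0004345982580685769
[np.float64(-0.0), np.float64(-0.001), np.float64(0.0), np.float64(-0.0012), np.float64(-0.0481), np.float64(0.0059), -1]
[np.float64(-0.0), np.float64(-0.001), np.float64(0.0), np.float64(-0.0012), np.float64(-0.1348), np.float64(0.0059), -1]
```

Now the push to the slide's nominal end, about 26 mm after contact.

arm_command(motion=[[[0,0,0,0,-0.025,0,-1],[0,0,0,0,-0.045,0,-1],[0,0,0,0,-0.065,0,-1],[0,0,0,0,-0.085,0,-1],[0,0,0,0,-0.105,0,-1],[0,0,0,0,-0.12,0,-1],[0,0,0,0,-0.132,0,-1],[0,0,0,0,-0.132,0,-1]]])

```text
time: 9.5
tool_pos: [0.5247, -0.0449, 0.0486]
tool_rot: [-3.141, -0.001, -0.215]
contact_force: [0.3, -0.3, 4.0]
opening: 0.0003
```

arm_command(motion=[[[0,0,0,0,-0.003,0,-1],[0,0,0,0,-0.005,0,-1],[0,0,0,0,-0.005,0,-1]]])

```text
time: 9.8
tool_pos: [0.5249, -0.0441, 0.0484]
tool_rot: [-3.141, -0.001, -0.216]
contact_force: [-0.3, -0.2, 4.8]
opening: 0.0004
```

```bash
python3 - <<'E'
from plan import *
from cell import robot
c=robot.read_camera("scene")
cv2.imwrite(f"pics/scene10.png",cv2.resize(np.clip(c["image"][110:280,130:320][:,:,::-1]*1.8,0,255).astype(np.uint8),None,fx=4,fy=3.5))
s=st()
E
```

```text
9.85 [ 0.5248 -0.044   0.0484] [-3.141e+00 -1.000e-03 -2.160e-01] F [ 0.3  -0.56  4.75] 0.0004887843450916136
```

View pics/scene10.png

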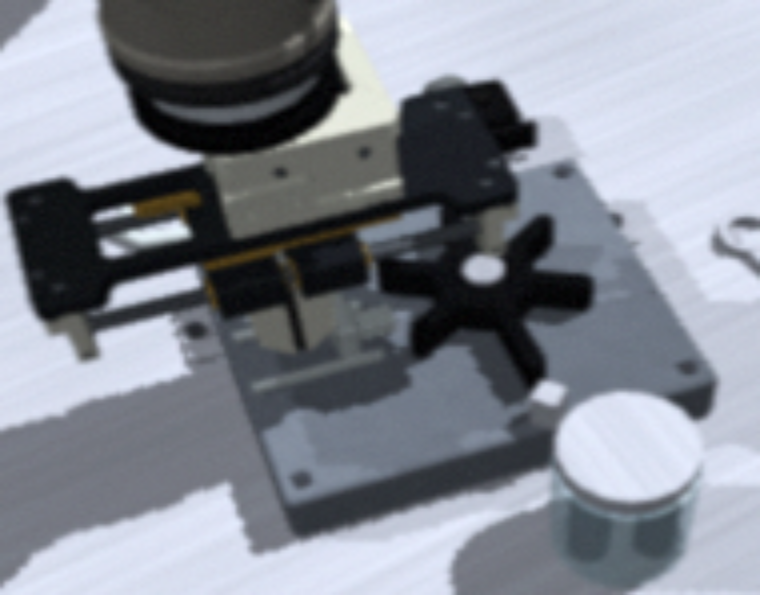

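The slide has moved, but there's no stop force yet. I'll push a bit further.

arm_command(motion=[[[0,0,0,0,-0.004,0,-1],[0,0,0,0,-0.008,0,-1],[0,0,0,0,-0.008,0,-1]]])

```text
time: 10.15
tool_pos: [0.5254, -0.0418, 0.0484]
tool_rot: [3.142, -0.001, -0.216]
contact_force: [-0.2, -0.9, 5.2]
opening: 0.0007
```

arm_command(motion=[[[0,0,0,0,-0.004,0,-1],[0,0,0,0,-0.008,0,-1],[0,0,0,0,-0.008,0,-1]]])

```text
time: 10.45
tool_pos: [0.5255, -0.0413, 0.0485]
tool_rot: [3.139, -0.001, -0.215]
contact_force: [-2.1, -11.1, 7.1]
opening: 0.0005
```

```bash
python3 - <<'E'
from plan import *
from cell import robot
c=robot.read_camera("scene")
cv2.imwrite(f"pics/scene11.png",cv2.resize(np.clip(c["image"][150:230,170:290][:,:,::-1]*1.8,0,255).astype(np.uint8),None,fx=6.5,fy=6.5))
s=st()
E
```

```text
10.5 [ 0.5255 -0.0413  0.0485] [ 3.139 -0.    -0.215] F [ -3.17 -10.33   6.36] 0.0002545463707316475
```

View pics/scene11.png

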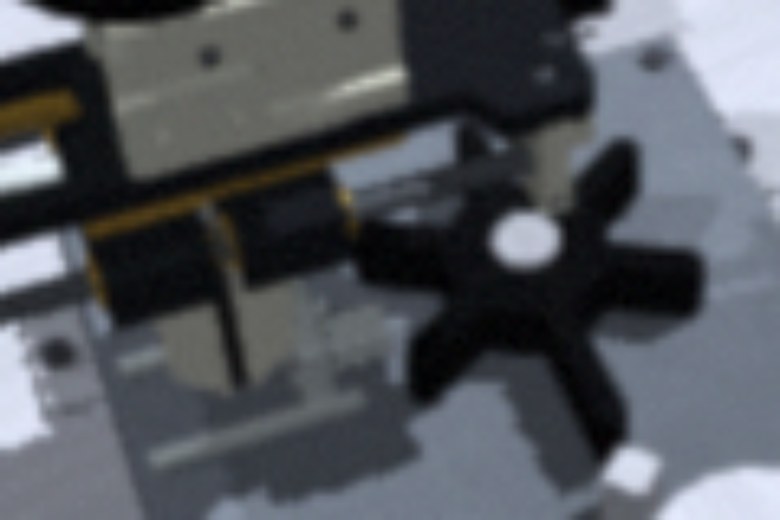

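The stop is reached: about 11 N and no further motion. I'll back off, lift clear and check.

arm_command(motion=[[[0,0,0,0,0.03,0,-1],[0,0,0,0,0.06,0,-1],[0,0,0,0,0.1,0,-1],[0,0,0,0,0.1,-0.1,-1],[0,0,0,0,0.1,-0.2,-1],[0,0,0,0,0.1,-0.35,-1],[0,0,0,0,0.2,-0.5,-1],[0,0,0,0,0.2,-0.5,-1]]])

```text
time: 11.3
tool_pos: [0.5148, -0.1011, 0.2034]
tool_rot: [3.14, -0.01, -0.217]
contact_force: [1.3, -0.4, -0.3]
opening: 0.0007
```

arm_command(motion=[[[0,0,0,-0.1,0.1,0,-1],[0,0,0,-0.2,0.2,0,-1],[0,0,0,-0.2,0.3,0,-1],[0,0,0,-0.2,0.4,0,-1],[0,0,0,-0.2,0.4,0,-1],[0,0,0,-0.2,0.4,0,-1],[0,0,0,-0.2,0.4,0,-1]]])

```text
time: 12.0
tool_pos: [0.4283, -0.2016, 0.1976]
tool_rot: [-3.141, 0.001, -0.215]
contact_force: [0.6, -0.6, 0.0]
opening: 0.0008
```

```bash
python3 - <<'E'
from plan import *
from cell import robot
for n in("scene","top"):
    c=robot.read_camera(n);pickle.dump(c,open(n+"f.pkl","wb"))
    im=c["image"][110:280,130:320] if n=="scene" else c["image"][110:300,160:350]
    cv2.imwrite(f"pics/{n}12.png",cv2.resize(np.clip(im[:,:,::-1]*1.8,0,255).astype(np.uint8),None,fx=3.1,fy=3.1,interpolation=cv2.INTER_CUBIC))
s=st()
E
```

```text
12.1 [ 0.4286 -0.2014  0.1979] [-3.141e+00  1.000e-03 -2.140e-01] F [-0.58  0.12  0.4 ] 0.0004935771034084346
```

View pics/scene12.png

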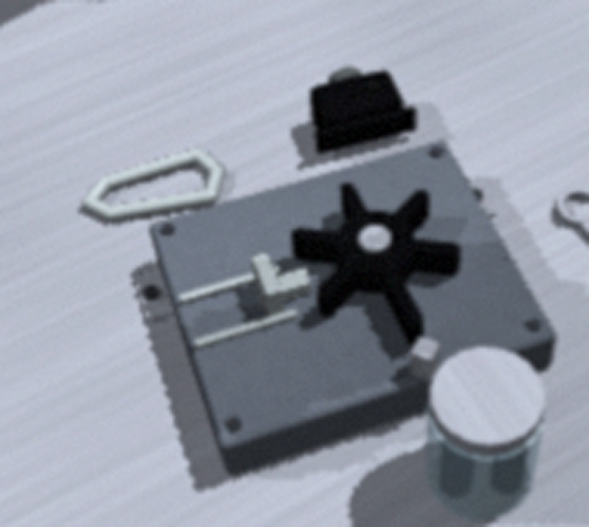

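View pics/top12.png

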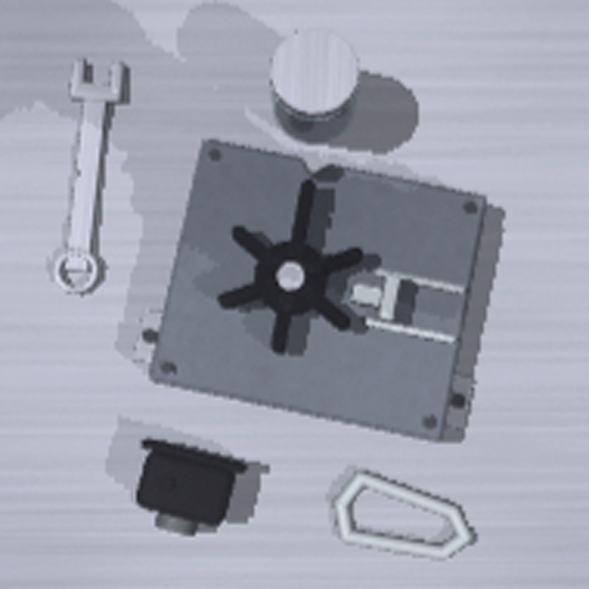

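Both views show the long lobe at the pointer and the slide's nose between two lobes. Before handing in I'll measure the slide travel, the wheel angle and any bystander shift.

```bash
python3 - <<'E'
from plan import *
a=pickle.load(open("top.pkl","rb"));b=pickle.load(open("topf.pkl","rb"))
R=np.array([[np.cos(YAW),-np.sin(YAW)],[np.sin(YAW),np.cos(YAW)]])
for n,c in(("start",a),("end",b)):
    vv,uu=np.mgrid[150:260,200:330];uv=np.c_[uu.ravel(),vv.ravel()]
    g=c["image"].max(2)[uv[:,1],uv[:,0]];L=(onplane(c,uv,.061)[:,:2]-C)@R*1000
    s=(g>90)&(abs(L[:,0])<11)&(L[:,1]<-55)&(L[:,1]>-110)
    h=np.histogram(L[s,1],bins=np.arange(-110,-54,3))[0];print(n,h,"outer face",np.percentile(L[s,1],3))
    L6=(onplane(c,uv,.06)[:,:2]-C)@R*1000;r=np.hypot(*L6.T);s=(g<28)&(r>54)&(r<66)
    an=np.arctan2(L6[s,1],L6[s,0]);print("long deg",np.degrees(np.angle(np.exp(1j*an).sum())),s.sum())
d=cv2.absdiff(a["image"],b["image"]).max(2)
for n,(x0,y0,x1,y1) in dict(wrench=(170,120,205,210),jar=(244,118,278,158),lamp=(200,245,245,285),carab=(262,255,318,295)).items():
    A,B=[cv2.Canny(c["image"][y0:y1,x0:x1],60,150) for c in(a,b)]
    print(n,cv2.phaseCorrelate(*[np.float32(c["image"][y0:y1,x0:x1].mean(2)) for c in(a,b)]))
E
```

```text
start [ 0  0  0  0  4 16 16  8  5  7  8  7  8  8  2  0  0  0] outer face -95.14134787711127
long deg 118.88318970520963 20
end [ 0  0  0  0  0  0  0  0  0  0  0  0  0  7 18 16  3  9] outer face -69.17782215254896
long deg 1.1425885477510913 19
wrench ((-0.0712042976745586, -0.09792255980951126), 0.8608115444948644)
jar ((0.0051472511614854, 0.014610501940680365), 1.0028878646592299)
lamp ((0.4979899814918305, -0.002118130149845854), 0.9980414928330316)
carab ((0.024687573243163285, 0.04597817143892158), 0.9995594549179078)
```

Travel is 26 mm, the long lobe is within about 1° of the pointer, and the bystanders haven't moved beyond measurement error. Handing in.

```bash
python3 -c "
from cell import robot
print(robot.hand_in())"
```

```text
the job is handed in; nothing more can be done
None
```

The batch counter is set and locked, and the job is handed in at about 12 s of the 54 s allowed. The wheel started two clicks short. With the fingers shut, I flicked its long lobe clockwise twice, then pushed the lock slide in until it met its stop at about 11 N. After that I backed off and lifted clear.

The last checks, from the top camera:
- **Wheel:** the long lobe is about 1° (0.02 rad) from the pointer and never ran past it.
- **Lock slide:** it travelled 26.0 mm, which is fully in. The stop came about 3 mm later than my geometry predicted. I put this down to the face measuring about 2 mm off, or to the fingertip's thickness.
- **Bystanders:** the wrench, jar and carabiner shifted by 0.12 pixel or less. The headlamp read a 0.5 pixel shift, about 1 mm; the arm never came near it.
- **Contact:** the gripper is clear of everything, at 0.2 m height, with the force reading down to noise.

One reading I did not explain: during the slide push the sensor showed 4–7 N upward on the tool. It was gone once I lifted away.

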